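# Find the softest spring mount and mark it

## Robot

A 6-joint arm with a two-finger parallel gripper is mounted at the origin on a cart in front of the work surface, level with it; the furniture and walls round the work are solid. World frame = base frame: x ahead of the robot, y to its left, z up, the work surface at z = 0. Lengths are in m, angles in rad, forces in N, time in s.
With the tool pointing down it reaches from about 0.4 to 0.925 m from the base axis. Payload 12.5 kg.
Tool frame: the origin (TCP) lies at the very end of the fingers, on their centre line; the grasp point (between the pads) lies 19 mm behind it; z points along the fingers, y is the line along which they close (so a half turn about z gives the same grasp; the last joint's range is limited). The gripper opens to 95 mm and grips with 3 to 60 N. Pads are 20 mm wide; open, the fingers measure 119 mm over their backs; the gripper's body (75 mm by 180 mm) begins 59 mm behind the grasp point.
Start: joints at [-1.355, 0.491, 1.559, -0, 1.092, -0.106], TCP at [0.198, -0.593, 0.215] pointing down, gripper open.
Joint ranges: [-3.1, 3.1], [-0.84, 2.19], [0.05, 2.79], [-1.13, 4.28], [0.06, 2.93], [-2.69, 2.69]. Speed limits (rad/s): [2.22, 2.22, 2.79, 3.14, 3.14, 3.14].

## Interface

Orientations are given as a unit quaternion [w, x, y, z].
In Python, from rig import env, viewer gives the robot as it stands.
- The arm moves only by the shell command python3 -m inch 'ROWS' [FORCE]. ROWS is JSON, a list that holds one entry, the list of rows, each a list of 5 numbers: the shift along the tool's x, y, z in m, then the turn about the tool's z in rad, then the opening, from 0 (shut) to 1 (fully open). A call has exactly 5 rows; each row shifts and turns the commanded pose from where the row before left it, along the tool's axes as they then stand; what a row does not reach is not made up. A row lasts 1/8 s, in which the tool goes at most 62.5 mm and 10.7 degrees, less where a joint would pass 70% of its speed; a pose out of reach is approached as far as the arm can. A call with a gripper value outside its range is refused whole. The fingers move at their own pace and stop on an object; FORCE is the grip in N (left out, the last holds). Time passes only in rows, so rows that do not move let the fingers close, or fill a call up. It gives the time, the measured TCP pose, the force, the opening and the grip force at its end, in the units of the state.
- env.read_state(): the state, without advancing time (a new reading comes with each control period).
- viewer.capture(name): name is "side" or "top" or "wrist"; returns a dict with "pixels" (480x640x3 uint8, red, green, blue), "fx", "fy", "cx", "cy" (pixels), "R" (3x3) and "t" (3): a world point X has camera coordinates R X + t. Camera axes: x right, y down, z forward; pixel columns grow to the right and rows downward; lengths in m; the calibration is good to about 2 mm. The wrist camera is an equidistant fisheye: a pixel r from the principal point sees the ray r / f radians off the axis. A picture is of the moment at which its call begins. There is no depth.
- env.sign_off(): hands the job in; it is judged then, once.
The state is a dict: "time_s": time; "qpos": joint angles; "dq": joint speeds; "tau": joint torques, N m; "tool_pos": TCP position; "tool_rot": TCP orientation; "ft_force": force on the tool from outside, world axes, zero at the start; "torque": the same for the moment, N m; "grip_width": finger opening in m; "grasp_force": force on a finger pad.
Only numpy, scipy, OpenCV 4.12 (cv2) and the standard library are available. Lean on these libraries where they do the work, as an engineer would, in place of code of your own. Each camera call takes 0.05 s, during which the arm holds its last target. There are 200 camera calls.

## Task

With the fingertips, gently press down the round black pads of the three spring mounts one after the other, from left to right, a few millimetres each, to feel which one has the softest spring. Then push the yellow tag of that softest mount fully down and leave the other two tags raised. Only press: lift nothing, leave the loose things lying around alone, and finish clear of everything.

Things in the scene. Friction and masses are not known exactly. Their poses are not given: they have to be found in the camera images.
- board: brown wooden board on the bench, 170 (its x) x 420 (its y) x 12 mm, fixed; origin at the centre of its underside, z up, its y to the robot's left within 0.3 rad. Three mounts that look alike are bolted on in a row at y = +135, 0, -135 mm, each with a spring pad in a black cup (x = +20 mm) and a yellow tag in a grey guide block (x = -50 mm, the robot's side).
- left_pad_top (a point): fixed point: centre of the flat top of the left mount's pad while it is up, 84 mm above the bench. The pad is a round disc 48 mm across and 11 mm high with a flat black rubber top (44 mm across) and a steel coil spring below; it moves straight down when pressed and springs back.
- left_tag_top (a point): centre of the top face of the left mount's yellow tag: a thumb plate 18 (x) x 34 (y) x 5 mm on an upright blade; raised, its top is 69 to 71 mm above the bench, fully down 51 mm. 70 mm from the pad's centre, on the robot's side.
- tag_left (a joint): how far the left mount's tag is pushed down, m: 0 to 0.002 = raised (start), 0.020 = fully down on its stop, just above the guide block. It slides straight down against about 2.5 N of friction and stays where it is left.
- middle_pad_top (a point): fixed point: centre of the flat top of the middle mount's pad while it is up, 84 mm above the bench. The pad is a round disc 48 mm across and 11 mm high with a flat black rubber top (44 mm across) and a steel coil spring below; it moves straight down when pressed and springs back.
- middle_tag_top (a point): centre of the top face of the middle mount's yellow tag: a thumb plate 18 (x) x 34 (y) x 5 mm on an upright blade; raised, its top is 69 to 71 mm above the bench, fully down 51 mm. 70 mm from the pad's centre, on the robot's side.
- tag_middle (a joint): how far the middle mount's tag is pushed down, m: 0 to 0.002 = raised (start), 0.020 = fully down on its stop, just above the guide block. It slides straight down against about 2.5 N of friction and stays where it is left.
- right_pad_top (a point): fixed point: centre of the flat top of the right mount's pad while it is up, 84 mm above the bench. The pad is a round disc 48 mm across and 11 mm high with a flat black rubber top (44 mm across) and a steel coil spring below; it moves straight down when pressed and springs back.
- right_tag_top (a point): centre of the top face of the right mount's yellow tag: a thumb plate 18 (x) x 34 (y) x 5 mm on an upright blade; raised, its top is 69 to 71 mm above the bench, fully down 51 mm. 70 mm from the pad's centre, on the robot's side.
- tag_right (a joint): how far the right mount's tag is pushed down, m: 0 to 0.002 = raised (start), 0.020 = fully down on its stop, just above the guide block. It slides straight down against about 2.5 N of friction and stays where it is left.
- pad_k (a joint): how far one of the three pads is pressed down, m (which mount it sits in differs from run to run and is not told): 0 = up, 0.018 = on its stop. It starts to give at about 1 N, then the push grows in proportion to the travel; the three rates lie between 0.2 and 1.2 N per mm, the softest less than half of either other. A press counts once the fingers have it 2 mm down for 0.1 s.
- pad_p (a joint): how far one of the three pads is pressed down, m (which mount it sits in differs from run to run and is not told): 0 = up, 0.018 = on its stop. It starts to give at about 1 N, then the push grows in proportion to the travel; the three rates lie between 0.2 and 1.2 N per mm, the softest less than half of either other. A press counts once the fingers have it 2 mm down for 0.1 s.
- pad_t (a joint): how far one of the three pads is pressed down, m (which mount it sits in differs from run to run and is not told): 0 = up, 0.018 = on its stop. It starts to give at about 1 N, then the push grows in proportion to the travel; the three rates lie between 0.2 and 1.2 N per mm, the softest less than half of either other. A press counts once the fingers have it 2 mm down for 0.1 s.
- end_cap: loose black plastic end cap, 30 x 30 x 19 mm, standing on the board between two mounts, beside the pads; origin at the centre of its underside. To be left alone.
- grease_tin: loose white tin with a blue lid, 68 mm across, 56 mm high, on the bench left of the board; origin at the centre of its underside. To be left alone.
- pack_block: loose wooden packing block, 40 x 60 x 20 mm, on the bench right of the board; origin at the centre of its underside. To be left alone.
- blue_tape: loose roll of blue tape, 84 mm across, 19 mm high, lying on the bench between the robot and the board; origin at the centre of its underside. To be left alone.

How it is judged:
By the outcome, as a careful person would: the job done as asked, in the order asked, and still so for the second after the job is handed in, with the robot touching nothing.
It also fails if it takes over 51 s, if anything falls off the work surface, if the arm or the gripper's body presses on something with over 40 N, if the wrist force passes 120 N, or if a joint passes its speed limit or range.

## Working session

There is one attempt and no reset: what is moved stays moved. The work goes in short steps, Python scripts to look and compute and a shell command to move; the robot and the scene stay as the last step left them, time stands still between calls to the robot, and variables do not carry over. Pictures are saved under pics/ and viewed, at most 10 in all, crops included, and the job is handed in when it is done.

```bash
mkdir -p pics; ls; python3 - <<'E'
from rig import env, viewer
import cv2, json, numpy as np
for n in ("top","side"):
    c=viewer.capture(n); cv2.imwrite(f"pics/{n}0.png",c["pixels"][:,:,::-1])
    np.savez(f"pics/{n}0.npz",**c)
    print(n,c["fx"],c["fy"],c["cx"],c["cy"],np.round(c["R"],4).tolist(),np.round(c["t"],4).tolist())
s=env.read_state()
print({k:np.round(v,4).tolist() for k,v in s.items()})
E
```

```text
pics
top 437.21061766121215 437.21061766121215 324.0205222833678 229.28974362425464 [[-0.0135, -0.9999, -0.0021], [-0.9951, 0.0136, -0.0983], [0.0984, 0.0007, -0.9952]] [0.0522, 0.5406, 0.9997]
side 588.5597529351537 588.5597529351537 312.34126507260277 246.34343604275003 [[-0.8962, -0.4433, -0.0174], [-0.2214, 0.4808, -0.8484], [0.3844, -0.7565, -0.5291]] [0.5146, 0.1835, 1.3168]
{'time_s': 0.1, 'qpos': [-1.3546, 0.4915, 1.5594, -0.0, 1.0917, -0.1056], 'dq': [-0.0004, -0.0018, -0.0005, -0.0005, 0.001, -0.0005], 'tau': [0.0015, -61.3622, -25.8605, 0.0694, 0.0471, -0.0], 'tool_pos': [0.1976, -0.5927, 0.2141], 'tool_rot': [-0.0005, 0.9871, 0.1602, -0.0], 'ft_force': [0.285, -0.1084, -0.169], 'torque': [-0.0434, -0.0124, 0.0475], 'grasp_force': 0.0, 'grip_width': 0.0951}
```

View pics/top0.png

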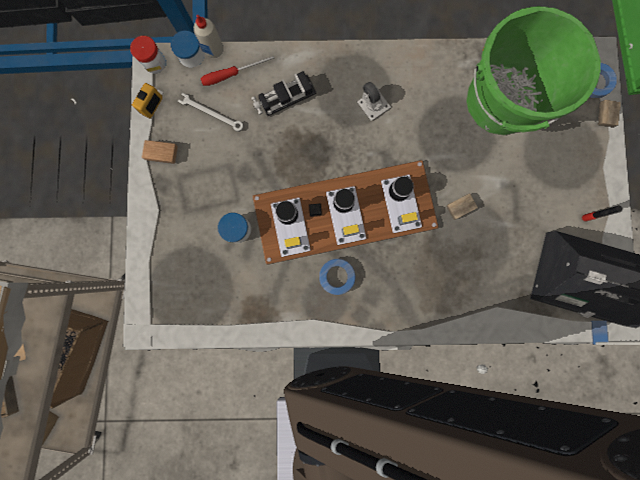

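View pics/side0.png

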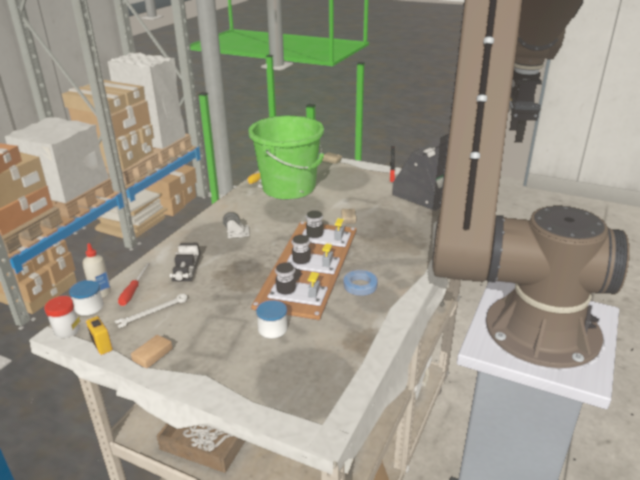

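The top picture shows the board with corners near (257,197), (422,161), (437,227) and (270,263). The pads are near (287,211), (344,200) and (401,187), and the tags near (292,242), (350,230) and (408,217). The tape roll is in front of the board and the arm is parked to the right. I'll enlarge the board.

```bash
python3 - <<'E'
import cv2
im=cv2.imread("pics/top0.png")[150:290,245:445]
cv2.imwrite("pics/crop0.png",cv2.resize(im,None,fx=4,fy=4,interpolation=cv2.INTER_CUBIC))
E
```

```text
(no output)
```

View pics/crop0.png

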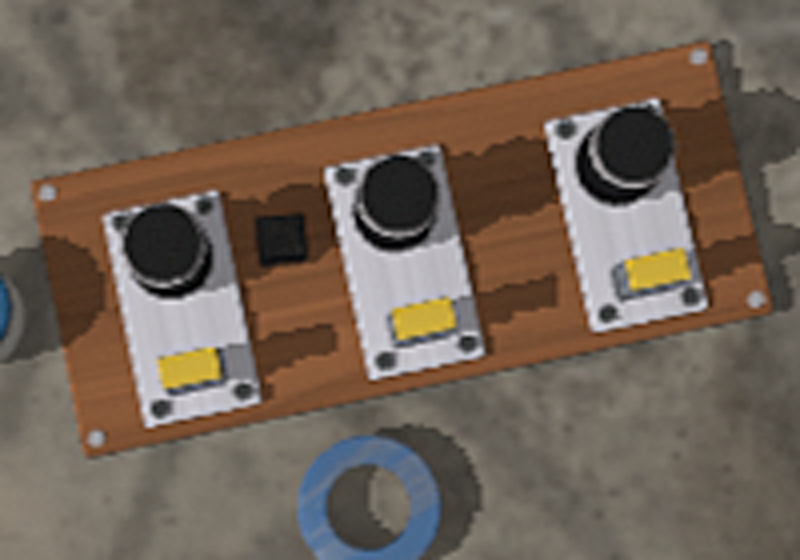

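The crop at 4x shows the board corners at (33,182), (711,42), (773,312) and (88,457). The pad tops are at (165,236), (399,190) and (633,143). The tag tops are at (190,367), (424,320) and (658,270). A black box stands on the right of the bench at about (595,280) in the top view, close to my route, so I'll fit the board pose and check the box.

```bash
cat > geo.py <<'E'
import numpy as np
from scipy.optimize import least_squares
def load(n): return dict(np.load(f"pics/{n}.npz"))
def proj(c,X):
    p=np.atleast_2d(X)@c["R"].T+c["t"]
    return p[:,:2]/p[:,2:]*c["fx"]+[float(c["cx"]),float(c["cy"])]
def ray(c,px,z):
    d=c["R"].T@np.array([(px[0]-c["cx"])/c["fx"],(px[1]-c["cy"])/c["fy"],1.]); o=-c["R"].T@c["t"]
    return o+d*(z-o[2])/d[2]
E
python3 - <<'E'
from geo import *
import cv2
c=load("top0")
L=np.array([[85,210,12],[85,-210,12],[-85,-210,12],[-85,210,12],[20,135,84],[20,0,84],[20,-135,84],[-50,135,70],[-50,0,70],[-50,-135,70]])/1000
P=np.array([[33,182],[711,42],[773,312],[88,457],[165,236],[399,190],[633,143],[190,367],[424,320],[658,270]])/4+[245,150]-.375
def W(q): 
    C,S=np.cos(q[2]),np.sin(q[2]); return np.c_[q[0]+C*L[:,0]-S*L[:,1],q[1]+S*L[:,0]+C*L[:,1],L[:,2]]
r=least_squares(lambda q:(proj(c,W(q))-P).ravel(),[.6,0,.2],loss="soft_l1")
print(np.round(r.x,4)); print(np.round(proj(c,W(r.x))-P,1).tolist()); print(np.round(W(r.x)[4:],4).tolist())
s=cv2.imread("pics/side0.png")[120:300,370:530];t=cv2.imread("pics/top0.png")[200:350,500:640]
f=lambda i:cv2.resize(i,(400,int(400*i.shape[0]/i.shape[1])),interpolation=cv2.INTER_CUBIC)[:428]
a,b=f(s),f(t); print(a.shape,b.shape)
cv2.imwrite("pics/box.png",np.hstack([a,b]))
E
```

```text
[ 0.5859 -0.0058  0.1925]
[[-0.8, -0.7], [0.2, -0.8], [0.8, 0.2], [-1.0, 0.1], [-0.6, 1.5], [0.2, 0.7], [0.7, 0.3], [-0.2, -0.1], [0.2, -0.6], [0.3, -0.3]]
[[0.5797, 0.1305, 0.084], [0.6055, -0.002, 0.084], [0.6313, -0.1345, 0.084], [0.511, 0.1171, 0.07], [0.5368, -0.0154, 0.07], [0.5626, -0.1479, 0.07]]
(428, 400, 3) (428, 400, 3)
```

View pics/box.png

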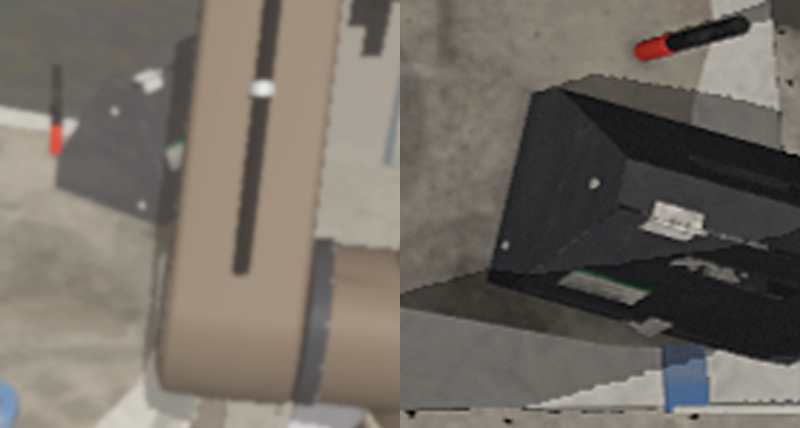

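The box is a tilted black bin, seen at (540,90) to (490,275) in the right crop, with its upper edge at about (625,160). I'll close the gripper, rise, line the tool up with the board (+0.129 rad) and check the bin's height.

```bash
python3 - <<'E'
from geo import *
a,b=load("top0"),load("side0")
for p,q in (((578.7,256),(424,150)),((549,231.5),(393,194)),((578.7,256),(434,149))):
    r=least_squares(lambda X:np.r_[proj(a,X)[0]-p,proj(b,X)[0]-q],[.4,-.5,.1]);print(np.round(r.x,3),np.round(r.fun,1))
E
python3 -m inch '[[[0,0,-0.06,0.13,0],[0,0,-0.06,0,0],[0,0,-0.06,0,0],[0,0,-0.06,0,0],[0,0,-0.05,0,0]]]' 20
```

```text
[ 0.457 -0.47   0.167] [ 1.9  4.8 -7.8  0.9]
[ 0.531 -0.499 -0.006] [ 0.1  0.2 -0.2  0. ]
[ 0.448 -0.472  0.168] [  3.6   9.1 -14.7   1.9]
time_s: 0.72
tool_pos: [0.1976, -0.5925, 0.507]
tool_rot: [0.001, 0.995, 0.096, 0.0]
ft_force: [-0.4, -1.0, -0.0]
grip_width: 0.0505
grasp_force: 0.0
```

The bin is only about 0.17–0.2 m high, so a TCP height of 0.5 m clears it.

```bash
python3 -m inch '[[[0.055,0.022,0,0,0],[0.055,-0.022,0,0,0],[0.055,-0.022,0,0,0],[0.055,-0.022,0,0,0],[0.055,-0.022,0,0,0]]]'
python3 -m inch '[[[0.055,-0.028,0,0,0],[0.055,-0.028,0,0,0],[0.055,-0.028,0,0,0],[0.055,-0.028,0,0,0],[0,-0.06,0,0,0]]]'
python3 - <<'E'
from rig import env
import numpy as np
s=env.read_state();p=s["tool_pos"];d=np.array(p[:2])-[.5859,-.0058];C,S=np.cos(.1925),np.sin(.1925)
print(s["time_s"],"board",C*d[0]+S*d[1],C*d[1]-S*d[0],"z",p[2],"heading",2*np.arctan2(s["tool_rot"][2],s["tool_rot"][1]),s["grip_width"])
E
```

```text
time_s: 1.35
tool_pos: [0.4565, -0.4745, 0.5043]
tool_rot: [-0.0, 0.995, 0.096, -0.0]
ft_force: [0.4, 0.1, 1.0]
grip_width: 0.0022
grasp_force: 0.0
time_s: 1.98
tool_pos: [0.6425, -0.2646, 0.498]
tool_rot: [-0.002, 0.995, 0.096, -0.003]
ft_force: [0.7, -0.2, 0.1]
grip_width: 0.0007
grasp_force: 0.0
1.975 board 0.006074791525929664 -0.26482274889984997 z 0.49799799822682 heading 0.19272686785609425 0.0006604708053606267
```

```bash
python3 -m inch '[[[0.004,-0.06,0,0,0],[0.004,-0.06,0,0,0],[0.004,-0.06,0,0,0],[0.004,-0.06,0,0,0],[0.002,-0.06,0,0,0]]]'
python3 -m inch '[[[0,-0.05,0.03,0,0],[0,-0.05,0.03,0,0],[0,0,0.06,0,0],[0,0,0.06,0,0],[0,0,0.06,0,0]]]'
python3 -m inch '[[[0,0,0.06,0,0],[0,0,0.06,0,0],[0,0,0.025,0,0],[0,0,0,0,0],[0,0,0,0,0]]]'
cat > look.py <<'E'
from rig import env, viewer
import numpy as np
def st():
    s=env.read_state();p=s["tool_pos"];d=np.array(p[:2])-[.5859,-.0058];C,S=np.cos(.1925),np.sin(.1925)
    print("t",s["time_s"],"board mm",np.round(1e3*np.array([C*d[0]+S*d[1],C*d[1]-S*d[0],p[2]]),1),"ft",np.round(s["ft_force"],2),"w",s["grip_width"])
if __name__=="__main__": st()
E
python3 - <<'E'
from look import *
import cv2
st()
a=viewer.capture("top")["pixels"][140:280,240:450];b=viewer.capture("side")["pixels"][190:330,230:380]
f=lambda i:cv2.resize(i,None,fx=(h:=300/i.shape[0])*1.0,fy=h,interpolation=cv2.INTER_CUBIC)
im=np.hstack([f(a),f(b)]);print(im.shape);cv2.imwrite("pics/p1.png",im[:,:,::-1])
E
```

```text
time_s: 2.6
tool_pos: [0.5982, 0.0349, 0.5043]
tool_rot: [-0.0, 0.995, 0.096, -0.0]
ft_force: [0.6, -0.1, 0.9]
grip_width: 0.0004
grasp_force: 0.0
time_s: 3.22
tool_pos: [0.5792, 0.1314, 0.2627]
tool_rot: [0.0, 0.995, 0.096, -0.0]
ft_force: [1.2, 0.7, -0.5]
grip_width: 0.0004
grasp_force: 0.0
time_s: 3.85
tool_pos: [0.5803, 0.1312, 0.1207]
tool_rot: [0.0, 0.995, 0.096, 0.001]
ft_force: [0.3, 0.4, 0.8]
grip_width: 0.0004
grasp_force: 0.0
t 3.85 board mm [ 20.7 135.6 120.7] ft [0.3  0.43 0.84] w 0.00044427758631549336
(300, 771, 3)
```

View pics/p1.png

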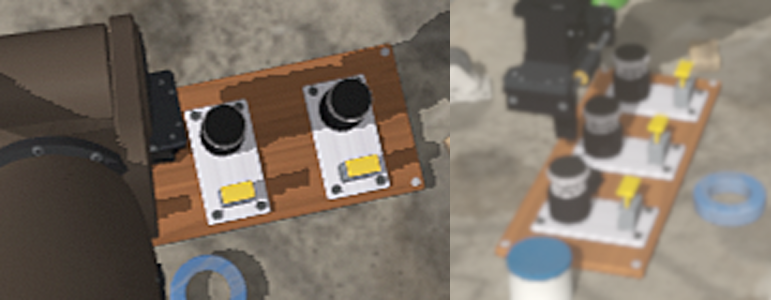

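The side crop on the right shows the fingertip at (568,137), centred just above the left pad's top at (568,162). Next I'll average a no-load force and press about 6 mm (TCP to 78 mm).

```bash
cat >> look.py <<'E'
def avg(n=6):
    v=[]
    for _ in range(n):
        viewer.capture("wrist"); s=env.read_state(); v.append([*s["ft_force"],1e3*s["tool_pos"][2]])
    v=np.array(v);print("mean F,z",np.round(v.mean(0),2),"sd",np.round(v.std(0),2))
E
python3 -c "from look import *;avg()"
python3 -m inch '[[[0,0,0.02,0,0],[0,0,0.01,0,0],[0,0,0.004,0,0],[0,0,0.002,0,0],[0,0,0.001,0,0]]]'
python3 -m inch '[[[0,0,0.002,0,0],[0,0,0.002,0,0],[0,0,0.0015,0,0],[0,0,0,0,0],[0,0,0,0,0]]]'
python3 -c "from look import *;st();avg()"
```

```text
mean F,z [-1.7000e-01  5.6000e-01 -1.1000e-01  1.2054e+02] sd [0.3  0.48 0.46 0.34]
time_s: 4.88
tool_pos: [0.5797, 0.1311, 0.083]
tool_rot: [0.0, 0.995, 0.096, 0.0]
ft_force: [-2.0, -0.7, 3.3]
grip_width: 0.0006
grasp_force: 1.2
time_s: 5.5
tool_pos: [0.5797, 0.1311, 0.0776]
tool_rot: [0.0, 0.995, 0.096, 0.0]
ft_force: [-3.5, -0.9, 7.8]
grip_width: 0.0003
grasp_force: 3.8
t 5.5 board mm [ 20.1 135.6  77.6] ft [-3.5  -0.89  7.8 ] w 0.00032185335655723
mean F,z [-2.62 -0.33  7.38 77.65] sd [0.21 0.84 0.29 0.01]
```

The left pad gives 7.5 N at 6.4 mm, so about 1.0 N/mm. On to the middle pad.

```bash
python3 -m inch '[[[0,0,-0.02,0,0],[0,0,-0.022,0,0],[0,0.045,0,0,0],[0,0.045,0,0,0],[0,0.045,0,0,0]]]'
python3 -m inch '[[[0,0,0,0,0],[0,0,0,0,0],[0,0,0.01,0,0],[0,0,0.01,0,0],[0,0,0.01,0,0]]]'
python3 -c "from look import *;st();avg()"
```

```text
time_s: 6.42
tool_pos: [0.6058, -0.0026, 0.1192]
tool_rot: [0.0, 0.995, 0.096, 0.0]
ft_force: [1.8, 0.4, 0.0]
grip_width: 0.0005
grasp_force: 0.0
time_s: 7.05
tool_pos: [0.6052, -0.0008, 0.0881]
tool_rot: [-0.0, 0.995, 0.096, -0.0]
ft_force: [0.7, 0.4, -0.8]
grip_width: 0.0002
grasp_force: 0.0
t 7.05 board mm [19.9  1.2 88.1] ft [ 0.66  0.39 -0.82] w 0.000229501647303009
mean F,z [-5.000e-02  3.100e-01 -1.300e-01  8.836e+01] sd [0.33 0.6  0.95 0.86]
```

```bash
python3 -m inch '[[[0,0,0.004,0,0],[0,0,0.002,0,0],[0,0,0.002,0,0],[0,0,0.002,0,0],[0,0,0.001,0,0]]]'
python3 -c "from look import *;st();avg()"
```

```text
time_s: 7.98
tool_pos: [0.6055, -0.0014, 0.0782]
tool_rot: [0.0, 0.995, 0.096, 0.0]
ft_force: [-0.7, 0.1, 5.7]
grip_width: 0.0004
grasp_force: 2.5
t 7.975 board mm [20.1  0.5 78.2] ft [-0.71  0.11  5.7 ] w 0.00041418820681698315
mean F,z [-0.68 -0.28  4.97 78.25] sd [0.56 0.42 0.46 0.04]
```

The middle pad gives 5.1 N at 5.75 mm, about 0.7 N/mm. Now the right pad.

```bash
python3 -m inch '[[[0,0,-0.02,0,0],[0,0,-0.022,0,0],[0,0.045,0,0,0],[0,0.045,0,0,0],[0,0.045,0,0,0]]]'
python3 -m inch '[[[0,0,0,0,0],[0,0,0,0,0],[0,0,0.01,0,0],[0,0,0.01,0,0],[0,0,0.01,0,0]]]'
python3 -c "from look import *;avg()"
python3 -m inch '[[[0,0,0.004,0,0],[0,0,0.002,0,0],[0,0,0.002,0,0],[0,0,0.003,0,0],[0,0,0.001,0,0]]]'
python3 -c "from look import *;st();avg()"
```

```text
time_s: 8.9
tool_pos: [0.6312, -0.1351, 0.1197]
tool_rot: [-0.0, 0.995, 0.096, -0.0]
ft_force: [0.3, 0.1, -0.8]
grip_width: 0.0005
grasp_force: 0.0
time_s: 9.52
tool_pos: [0.631, -0.1333, 0.0891]
tool_rot: [-0.0, 0.995, 0.096, -0.0]
ft_force: [-0.1, 0.1, 1.5]
grip_width: 0.0004
grasp_force: 0.0
mean F,z [1.900e-01 3.900e-01 3.000e-02 8.935e+01] sd [0.53 0.4  0.61 0.89]
time_s: 10.45
tool_pos: [0.6311, -0.1339, 0.078]
tool_rot: [0.0, 0.995, 0.096, -0.0]
ft_force: [-0.7, 0.4, 2.0]
grip_width: 0.0001
grasp_force: 1.5
t 10.45 board mm [  19.9 -134.4   78. ] ft [-0.7   0.38  2.02] w 0.0001029999195987345
mean F,z [-1.4  -0.47  2.88 78.16] sd [0.5  0.17 0.3  0.08]
```

The right pad gives 2.9 N at 5.85 mm, about 0.32 N/mm. That is clearly the softest and less than half of 0.7. Next I'll move above the right tag and push it down.

```bash
python3 -m inch '[[[0,0,-0.02,0,0],[0,0,-0.02,0,0],[-0.035,0,0,0,0],[-0.035,0,0,0,0],[0,0,0,0,0]]]'
python3 -m inch '[[[0,0,0,0,0],[0,0,0.02,0,0],[0,0,0.015,0,0],[0,0,0,0,0],[0,0,0,0,0]]]'
python3 - <<'E'
from look import *
import cv2
st()
a=viewer.capture("wrist")["pixels"];b=viewer.capture("side")["pixels"][190:290,260:380]
f=lambda i:cv2.resize(i,None,fx=(h:=330/i.shape[0])*1.0,fy=h,interpolation=cv2.INTER_CUBIC)
im=np.hstack([f(a)[:,40:],f(b)]);print(im.shape);cv2.imwrite("pics/p2.png",im[:,:800,::-1])
E
```

```text
time_s: 11.38
tool_pos: [0.561, -0.1475, 0.1183]
tool_rot: [-0.0, 0.995, 0.095, -0.0]
ft_force: [0.4, 0.0, 0.3]
grip_width: 0.0008
grasp_force: 0.0
time_s: 12.0
tool_pos: [0.5628, -0.1472, 0.0833]
tool_rot: [0.0, 0.995, 0.096, 0.0]
ft_force: [0.4, 0.4, -0.4]
grip_width: 0.0005
grasp_force: 0.0
t 12.0 board mm [ -49.7 -134.4   83.3] ft [ 0.38  0.45 -0.44] w 0.0005006507547259089
(330, 796, 3)
```

View pics/p2.png

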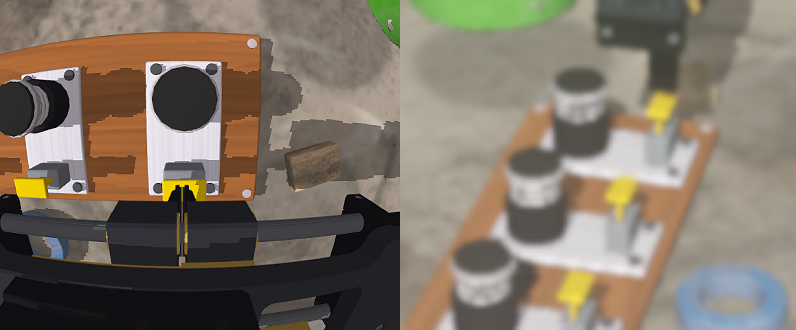

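The wrist half shows the fingertips at (183,190), centred on the right yellow tag. The side half shows them just above the tag at (660,95). Pushing down now.

```bash
python3 -m inch '[[[0,0,0.008,0,0],[0,0,0.006,0,0],[0,0,0.006,0,0],[0,0,0.005,0,0],[0,0,0.004,0,0]]]'
python3 -m inch '[[[0,0,0.002,0,0],[0,0,0.001,0,0],[0,0,0.001,0,0],[0,0,0,0,0],[0,0,0,0,0]]]'
python3 -c "from look import *;st();avg(3)"
```

```text
time_s: 12.72
tool_pos: [0.5624, -0.1472, 0.0538]
tool_rot: [0.0, 0.995, 0.096, -0.0]
ft_force: [-0.5, -0.4, 2.1]
grip_width: 0.0006
grasp_force: 1.2
time_s: 13.35
tool_pos: [0.5624, -0.1472, 0.0512]
tool_rot: [0.0, 0.995, 0.096, 0.0]
ft_force: [-4.0, 0.9, 13.4]
grip_width: 0.0002
grasp_force: 6.7
t 13.35 board mm [ -50.1 -134.3   51.2] ft [-4.04  0.9  13.4 ] w 0.00023253203245489516
mean F,z [-3.77  1.05 13.2  51.19] sd [0.34 0.78 0.52 0.  ]
```

The force jumped to 13 N at z = 51.2 mm, so the tag is on its stop. I'll withdraw straight up, then back toward the robot, and check.

```bash
python3 -m inch '[[[0,0,-0.03,0,0],[0,0,-0.05,0,0],[0,0,-0.06,0,0],[0,0,-0.06,0,0],[0,0,-0.06,0,0]]]'
python3 -m inch '[[[0,0.06,-0.04,0,0],[0,0.06,0,0,0],[0,0.06,0,0,0],[0,0,0,0,0],[0,0,0,0,0]]]'
python3 - <<'E'
from look import *
import cv2
st()
a=viewer.capture("top")["pixels"][140:290,220:490];b=viewer.capture("side")["pixels"][190:330,240:390]
f=lambda i:cv2.resize(i,None,fx=(h:=275/i.shape[0])*1.0,fy=h,interpolation=cv2.INTER_CUBIC)
im=np.hstack([f(a),f(b)]);cv2.imwrite("pics/p3.png",im[:,:800,::-1])
E
```

```text
time_s: 14.12
tool_pos: [0.562, -0.1471, 0.3122]
tool_rot: [0.0, 0.995, 0.096, 0.0]
ft_force: [0.4, -0.9, -0.5]
grip_width: 0.0002
grasp_force: 0.0
time_s: 14.75
tool_pos: [0.595, -0.3157, 0.3444]
tool_rot: [-0.0, 0.995, 0.096, -0.0]
ft_force: [-0.0, -0.1, -0.1]
grip_width: 0.0007
grasp_force: 0.0
t 14.75 board mm [ -50.4 -306.   344.4] ft [-0.   -0.12 -0.08] w 0.0007431151329630293
```

View pics/p3.png

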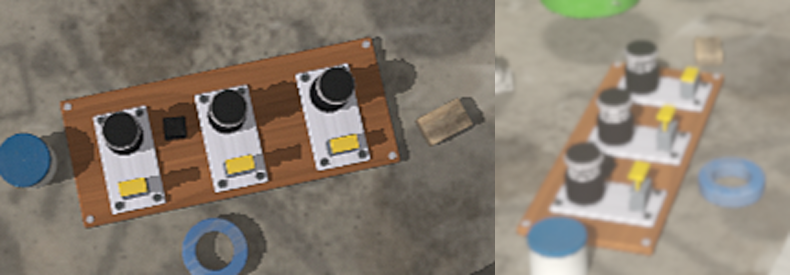

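The picture shows the right tag fully down: at (690,82) in the side half it sits on its guide block, and its shadow is shorter. The other two tags, at (665,118) and (639,175), are raised. All the loose items are in place and the arm is clear.

```bash
python3 -c "
from rig import env
print(env.sign_off())"
```

```text
the job is handed in; nothing more can be done
None
```

I pressed the pads left to right (about 1.0, 0.7 and 0.3 N/mm); the right mount was softest, so I pushed its tag down to the stop, left the other two raised, and handed the job in at about 15 s with the arm clear (no verdict was returned).

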